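# Fit the spare eyepiece and hold the screen flap at its balance point

## Robot

A 7-joint arm with a two-finger parallel gripper is mounted at the origin on a cart in front of the work surface, level with it; the furniture and walls round the work are solid. World frame = base frame: x ahead of the robot, y to its left, z up, the work surface at z = 0. Lengths are in m, angles in rad, forces in N, time in s.
With the tool pointing down it reaches from about 0.4 to 0.85 m from the base axis. Payload 10.4 kg.
Tool frame: the origin (TCP) lies at the very end of the fingers, on their centre line; the grasp point (between the pads) lies 19 mm behind it; x points along the fingers, z is the direction in which the jaws open and shut, and the axes are right-handed (so a half turn about x gives the same grasp; the last joint's range is limited). The gripper opens to 85 mm and grips with 20 to 120 N. Pads are 22 mm wide; open, the fingers measure 114 mm over their backs; the gripper's body (76 mm by 85 mm) begins 54 mm behind the grasp point. The pads swing forward as they close: fully open they stand 13 mm farther back than shut.
Start: joints at [1.272, 0.332, -0.065, 1.46, 0.022, 1.35, -0.088], TCP at [0.17, -0.601, 0.231] pointing down, gripper open.
Joint ranges: [-2.6, 2.6], [-0.5, 2.12], [-1.47, 1.34], [0.16, 2.42], [-1.27, 4.41], [0.06, 2.06], [-2.6, 2.6]. Speed limits (rad/s): [2.22, 2.22, 2.79, 2.79, 3.14, 3.14, 3.14].

## Interface

Orientations are given as a 3x3 rotation matrix whose columns are the frame's x, y, z axes.
In Python, from cell import * gives the robot as it stands.
- The arm moves only by the tool move_arm, never from a script. Its argument "commands" is one flat list of numbers, 7 for each row, row after row: the closure in counts, from 0 (fully open) to 255 (shut), then the shift along the world's x, y, z in m, then the turn, a rotation vector about the world's x, y, z in degrees. In form: [gripper, x, y, z, wx, wy, wz, gripper, x, y, z, wx, wy, wz, ...]. A call has exactly 5 rows; each row shifts and turns the pose as measured when the row begins; what a row does not reach is not made up. A row lasts 1/10 s, in which the tool goes at most 50 mm and 8.59 degrees, less where a joint would pass 70% of its speed; a pose out of reach is approached as far as the arm can. A call with a gripper value outside its range is refused whole. The fingers move at their own pace and stop on an object; "squeeze" is the grip in N (left out, the last holds). Time passes only in rows, so rows that do not move let the fingers close, or fill a call up. It gives the time, the measured TCP pose, the force and the opening at its end, in the units of the state.
- read_state(): the state, without advancing time (a new reading comes with each control period).
- grab_frame(name): name is "side" or "top" or "wrist"; returns the picture (400x640x3 uint8, blue, green, red); there is no depth.
- camera_model(name): a dict with "fov_y" (degrees; the focal length in pixels is half the picture's height over the tangent of half this angle, whatever the lens; pixels are square), "cx", "cy" (the principal point, pixels), "rvec" (rotation vector, rad) and "tvec" (3), from world to camera coordinates, as OpenCV has them. Camera axes: x right, y down, z forward; pixel columns grow to the right and rows downward; lengths in m; the calibration is good to about 2 mm. A picture is of the moment at which its call begins: read the wrist's pose just before it. camera_model takes no time and is no camera call; for the wrist camera it gives the pose at the moment of the call.
- sign_off(): hands the job in, once; it reports no verdict.
The state is a dict: "clock": time; "qpos": joint angles; "qvel": joint speeds; "tau": joint torques, N m; "eef_pos": TCP position; "tool_rot": TCP orientation; "ft_force": force on the tool from outside, world axes, zero at the start; "ft_torque": the same for the moment, N m; "opening": finger opening in m.
Only numpy, scipy, OpenCV 4.12 (cv2) and the standard library are available. Lean on these libraries where they do the work, as an engineer would, in place of code of your own. Each camera call takes 0.05 s, during which the arm holds its last target.

## Task

First slide the spare eyepiece upright into the tube of the check stand until it is fully home, and let go of it. Then take the flap of the stand by its side handle, swing it up to its balance point, where it stands upright over its hinge, and hold it there. Finish while still gripping the handle firmly; never let the flap tip over towards the eyepiece, and leave the black-and-grey objective case and the glass vial where they are.

Things in the scene. Friction and masses are not known exactly. Their poses are not given: they have to be found in the camera images.
- eyepiece_mid (a point): the loose spare eyepiece: a black, waisted, round body with a thin white ring, 38 mm across at its widest, 52 mm tall, standing upright on the bench, about 90 g. For contact it is a plain upright cylinder 37.8 mm across. This point is on its axis, half-way up (26 mm above its underside); z is its axis.
- stand: fixed check stand: grey foot plate 170 (x) by 130 (y) by 12 mm, a dark steel tube at its -x end and a flap hinged between two grey cheeks (8 mm thick, at y = +-52 mm, x = -28 to +48, up to z = 80 mm). Origin: centre of its underside; x points from tube to hinge, z up. It stands turned to the right (yaw -1.0 to -0.5 rad), so its x points ahead and to the robot's right.
- tube_mouth (a point): centre of the mouth of the stand's upright tube, at its upper rim, 44 mm above the bench (at x = -56 mm in the stand). Bore 42 mm across and 28 mm deep with a flat floor, so a fully home eyepiece stands 24 mm proud and its middle is 2 mm below the mouth; the top 9 mm of the bore flare out to 49 mm; outside of the tube 56 mm across.
- hinge_axis (a point): middle of the flap's hinge axis, 55 mm above the bench, at x = +10 mm, y = 0 in the stand; the axis runs along the stand's y. Axes as the stand's.
- flap (a joint): angle of the flap: dark frame with white screen, 80 mm wide, 8 mm thick, reaching 100 mm from the hinge axis, about 0.15 kg. 0 = upright over the hinge, the balance point. Positive = leaning away from the tube; it rests on its rear stop at 1.35 rad (nearly flat). Negative = towards the tube; front stop -0.6. The hinge is free: let go, it falls either way.
- flap_handle (a point): grip point of the flap's side handle: straight black round pin, 12 mm across, parallel to the hinge axis and 90 mm from it, sticking out of one side edge of the flap from y = -40 to -98 mm (stand frame); this point is on its axis at y = -75 mm. At flap angle q it lies 90*sin(q) mm along stand x and 90*cos(q) mm above the hinge axis. A pinched pin can turn between the fingers.
- objective_case: bystander: loose upright black cylinder with a grey lid, 37 mm across, 62 mm tall; origin at the centre of its underside
- vial: bystander: loose glass vial with a white cap, 26 mm across, 55 mm tall; origin at the centre of its underside

How it is judged:
On the way, in this order (a step that is already met when the one before it is completed fails the run):
1. the eyepiece is fully home in the tube and released (horizontal distance between eyepiece_mid and tube_mouth below 0.004 m and z of eyepiece_mid in the frame of tube_mouth below 0.001 m and angle between eyepiece_mid's own z axis and vertical below 0.06 rad and contact force between the fingers and eyepiece below 0.1 N), for 0.2 s.
2. the flap is held upright at its balance point, handle gripped (value of joint flap between -0.08 and 0.08 rad and contact force between the fingers and flap above 1 N), for 0.5 s.
At the end, for the whole second after the job is handed in: The flap stands within 0.08 rad (about 4.5 degrees) of upright, at rest, gripped by the fingers with more than 1 N and propped by nothing else, while the eyepiece stands upright in the tube, within 3 mm of fully home and touched neither by the robot nor by the flap (all of step 2 and velocity of joint flap between -0.1 and 0.1 rad/s and contact force between eyepiece and flap below 0.05 N and contact force between the arm and eyepiece below 0.1 N and horizontal distance between eyepiece_mid and tube_mouth below 0.004 m and z of eyepiece_mid in the frame of tube_mouth below 0.001 m and angle between eyepiece_mid's own z axis and vertical below 0.06 rad); the arm keeps its last pose, push and grip.
It fails at once if the flap tips over towards the eyepiece (value of joint flap below -0.35 rad).
It fails at once if the objective case is disturbed (distance of objective_case from where it was at the start of the episode above 0.03 m).
It fails at once if the vial is disturbed (distance of vial from where it was at the start of the episode above 0.03 m).
It also fails if it takes over 58 s, if anything falls off the work surface, if the arm or the gripper's body presses on something with over 40 N, if the wrist force passes 120 N, or if a joint passes its speed limit or range.

## Working session

There is one attempt and no reset: what is moved stays moved. The work goes in short steps, Python scripts to look and compute and a tool call to move; the robot and the scene stay as the last step left them, time stands still between calls to the robot, and variables do not carry over. Pictures are saved under pics/ and viewed, and the job is handed in when it is done.

Besides the shell and the picture viewer there is one more tool, called after ">>>" in YAML: its name, and indented under it one key for each argument. move_arm: Moves the arm, as the interface text tells. Its arguments: {"type":"object","properties":{"commands":{"type":"array"},"squeeze":{"type":"number"}},"required":["commands"]}

```bash
mkdir -p pics; ls
python3 - <<'E'
from cell import *
import cv2
s=read_state();print({k:s[k] for k in('clock','eef_pos','tool_rot','opening')})
for n in('side','top','wrist'):
    cm=camera_model(n);print(n,cm)
    cv2.imwrite(f'pics/{n}0.png',grab_frame(n))
E
```

```text
pics
{'clock': 0.0, 'eef_pos': array([ 0.1700656 , -0.60101279,  0.23051772]), 'tool_rot': array([[-4.37504311e-04,  9.62215939e-01,  2.72287155e-01],
       [ 1.37879272e-03,  2.72287503e-01, -9.62214952e-01],
       [-9.99998954e-01, -4.55456428e-05, -1.44582329e-03]]), 'opening': 0.08565188175133692}
side {'fov_y': 57.99117939434752, 'cx': 326.8029980640845, 'cy': 197.63405218050065, 'rvec': array([ 0.63499613, -2.44851106,  1.42854318]), 'tvec': array([0.35199132, 0.31203284, 0.53903409])}
top {'fov_y': 46.01973436425958, 'cx': 324.7045484318857, 'cy': 192.22606144358474, 'rvec': array([ 2.1010785 , -2.15882205,  0.18247865]), 'tvec': array([-0.19857788,  0.51465357,  1.16775226])}
wrist {'fov_y': 64.84773912142384, 'cx': 320.2363472470294, 'cy': 200.10701409893, 'rvec': array([-2.33413387,  1.76455237,  0.23334843]), 'tvec': array([-0.62277616, -0.03392275,  0.37922085])}
```

View pics/side0.png

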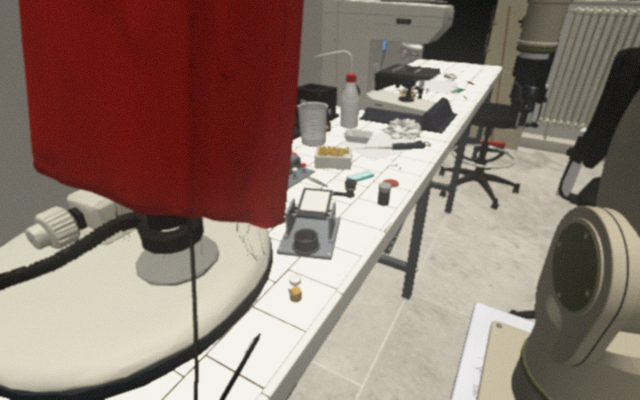

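View pics/top0.png

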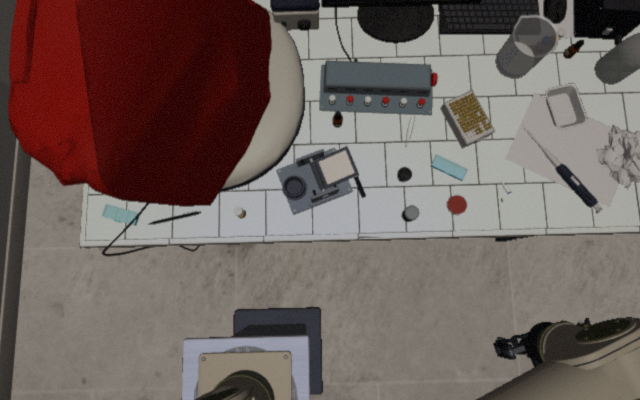

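View pics/wrist0.png

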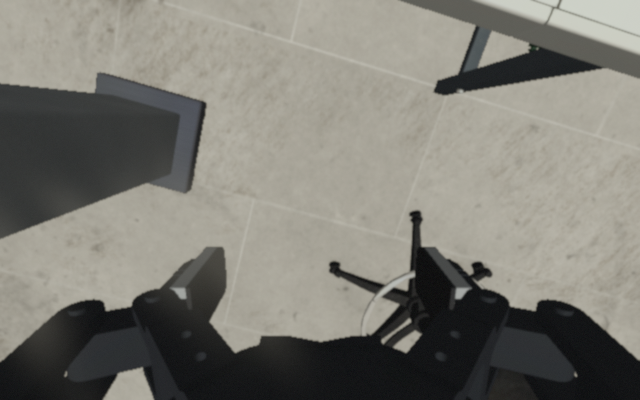

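```bash
cat > h.py <<'E'
from cell import *
import cv2, numpy as np
def KRT(n,cm=None):
    cm=cm or camera_model(n); f=200/np.tan(np.radians(cm['fov_y']/2))
    K=np.array([[f,0,cm['cx']],[0,f,cm['cy']],[0,0,1.]])
    return K,np.array(cm['rvec'],float),np.array(cm['tvec'],float)
def proj(n,P,cm=None):
    K,r,t=KRT(n,cm); return cv2.projectPoints(np.array(P,float).reshape(-1,3),r,t,K,None)[0].reshape(-1,2)
def back(n,uv,z,cm=None):
    K,r,t=KRT(n,cm);R=cv2.Rodrigues(r)[0];C=-R.T@t
    d=R.T@np.linalg.inv(K)@np.array([uv[0],uv[1],1.]);return C+d*(z-C[2])/d[2]
def crop(img,x0,y0,x1,y1,k,name):
    cv2.imwrite('pics/'+name,cv2.resize(img[y0:y1,x0:x1],None,fx=k,fy=k,interpolation=cv2.INTER_CUBIC))
E
python3 - <<'E'
from h import *
t=cv2.imread('pics/top0.png');s=cv2.imread('pics/side0.png')
crop(t,220,130,440,240,3.6,'t1.png'); crop(s,270,170,410,310,4.2,'s1.png')
for p in[(295,187),(335,170),(405,173),(411,213),(240,213),(362,187)]:print(p,back('top',p,0.04))
print([back('top',p,0) for p in [(100,240),(400,236)]])
for n in('top','side'):
    K,r,tt=KRT(n);print(n,K[0,0],-cv2.Rodrigues(r)[0].T@tt)
E
```

```text
(295, 187) [ 0.52564636 -0.13597453  0.04      ]
(335, 170) [ 0.56779225 -0.24082114  0.04      ]
(405, 173) [ 0.55477735 -0.42241595  0.04      ]
(411, 213) [ 0.44975709 -0.43189533  0.04      ]
(240, 213) [0.46171564 0.00614238 0.04      ]
(362, 187) [ 0.52087358 -0.30924997  0.04      ]
[array([0.40564234, 0.38113009, 0.        ]), array([ 0.39479955, -0.4068652 ,  0.        ])]
top 470.944961855835 [ 0.30057677 -0.21203205  1.23799953]
side 360.8750589470094 [0.16568501 0.44763053 0.53291229]
```

View pics/t1.png

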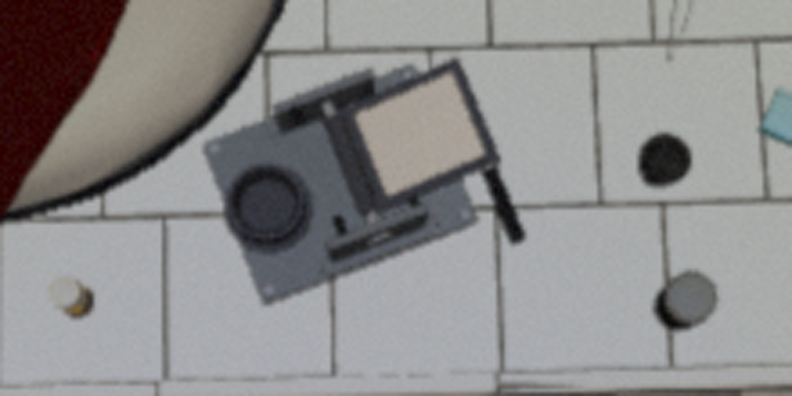

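View pics/s1.png

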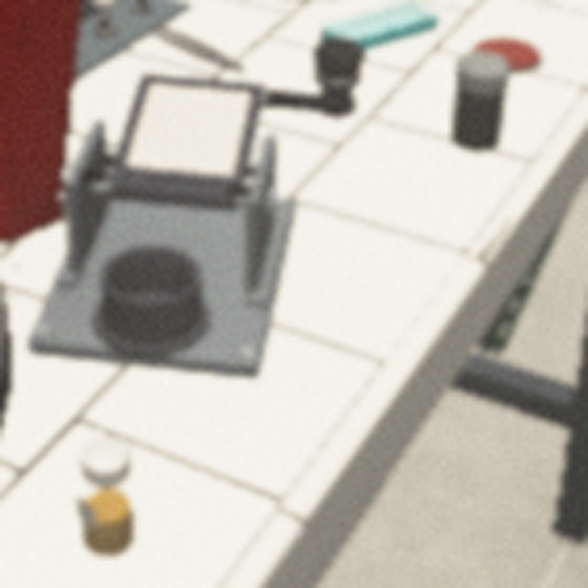

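```bash
cat > fit.py <<'E'
from h import *
from scipy.optimize import least_squares
T=lambda x,y:(220+x/3.6,130+y/3.6)
S=lambda x,y:(270+x/4.2,170+y/4.2)
# stand-frame pts: foot top corners z=.012
q=1.35
hp=lambda y:(0.010+.09*np.sin(q),y,.055+.09*np.cos(q))
obs=[('top',(-.085,.065,.012),T(208,145)),('top',(-.085,-.065,.012),T(266,303)),('top',(.085,-.065,.012),T(477,220)),
('top',(-.056,0,.044),T(266,207)),('top',hp(-.098),T(517,241)),
('side',(-.085,.065,.012),S(34,346)),('side',(-.085,-.065,.012),S(256,370)),('side',(-.056,0,.044),S(153,276))]
def w(p,P):
    c,s=np.cos(p[2]),np.sin(p[2]);return np.array([p[0]+c*P[0]-s*P[1],p[1]+s*P[0]+c*P[1],P[2]])
def res(p):return np.concatenate([proj(n,w(p,P))[0]-uv for n,P,uv in obs])
if __name__=='__main__':
    r=least_squares(res,[.55,-.2,-.4],loss='soft_l1');p=r.x;print(p);print(res(p).reshape(-1,2).round(1))
    print('tube',w(p,(-.056,0,.044)),'hinge',w(p,(.01,0,.055)),'handle',w(p,hp(-.075)))
    # eyepiece
    print('eyep top',back('top',T(664,159),.04),'side mid',back('side',S(337,77),.026))
    print('side preds of eyep', [proj('side',(*back('top',T(664,159),.04)[:2],z))[0] for z in(0,.026,.052)],S(337,40),S(337,112))
    print('case',back('top',T(689,299),.055),'vial',back('top',T(72,294),.045))
E
python3 fit.py
```

```text
[ 0.54627492 -0.18444744 -1.21245177]
[[-2.6  0.1]
 [-0.9  1.1]
 [ 0.3  0.2]
 [-0.5 -1.1]
 [ 0.4  0.1]
 [-1.3 -1.3]
 [ 1.7 -1.4]
 [ 0.2 -0.6]]
tube [ 0.52663436 -0.13200463  0.044     ] hinge [ 0.54978217 -0.19381223  0.055     ] handle [ 0.51034517 -0.30235353  0.0747106 ]
eyep top [ 0.55172218 -0.42080075  0.04      ] side mid [ 0.55120026 -0.42060326  0.026     ]
side preds of eyep [array([349.70736607, 195.87070985]), array([350.10798895, 188.26455996]), array([350.5183301 , 180.47390089])] (350.23809523809524, 179.52380952380952) (350.23809523809524, 196.66666666666666)
case [ 0.44772108 -0.43011635  0.055     ] vial [0.46447674 0.00524627 0.045     ]
```

>>> move_arm:
  commands: [0, 0.038, 0.018, 0, 0, 0, 8.5, 0, 0.038, 0.018, 0, 0, 0, 8.5, 0, 0.038, 0.018, 0, 0, 0, 8.5, 0, 0.038, 0.018, 0, 0, 0, 8.5, 0, 0.038, 0.018, 0, 0, 0, 8.5]
  squeeze: 30

```text
clock: 0.65
eef_pos: [0.3568, -0.5109, 0.2291]
tool_rot: [[-0.005, 0.524, 0.852], [-0.001, 0.852, -0.524], [-1.0, -0.004, -0.004]]
ft_force: [-0.9, -0.3, -1.2]
opening: 0.085
```

>>> move_arm:
  commands: [0, 0.038, 0.018, 0, 0, 0, 8.5, 0, 0.038, 0.018, 0, 0, 0, 8.5, 0, 0.038, 0.018, 0, 0, 0, 8.5, 0, 0.038, 0.018, 0, 0, 0, 8.5, 0, 0, 0, 0, 0, 0, 0]

```text
clock: 1.15
eef_pos: [0.5196, -0.4292, 0.2275]
tool_rot: [[-0.002, -0.063, 0.998], [0.0, 0.998, 0.063], [-1.0, 0.0, -0.002]]
ft_force: [-0.0, 0.6, 0.2]
opening: 0.0853
```

Run:
```python
from h import *
cm=camera_model('wrist');im=grab_frame('wrist');cv2.imwrite('pics/w1.png',im)
import json;json.dump({k:np.array(v).tolist() for k,v in cm.items()},open('w1.json','w'))
print(proj('wrist',[(.5515,-.4205,.052),(.5515,-.4205,0)],cm))
```

```text
[[352.5511329  176.5395044 ]
 [348.2965046  168.46155145]]
```

View pics/w1.png

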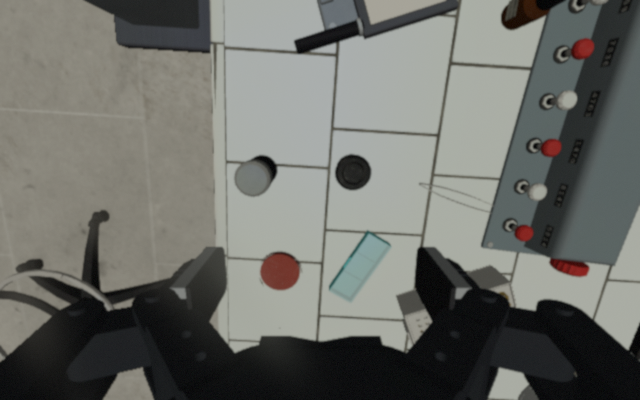

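Run:
```python
from h import *
import json;cm=json.load(open('w1.json'))
im=cv2.imread('pics/w1.png');
for z in(0.0,.052):
    c=proj('wrist',[(.5515+.0189*np.cos(a),-.4205+.0189*np.sin(a),z) for a in np.linspace(0,6.28,24)],cm)
    for p in c: pass
crop(im,310,130,400,220,6,'w1c.png')
```

```text
(no output)
```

View pics/w1c.png

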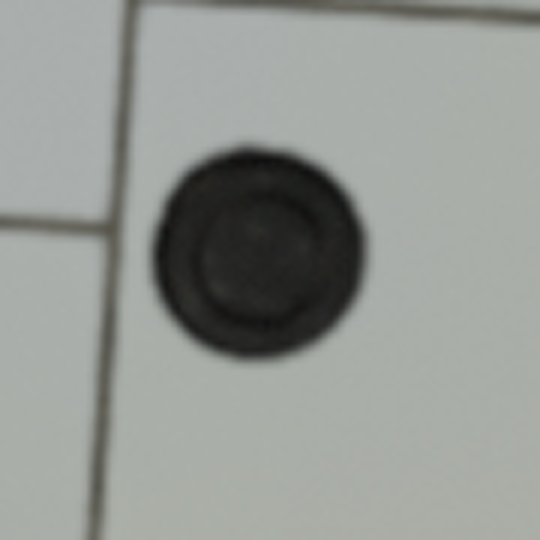

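Run:
```python
from h import *
import json;cm=json.load(open('w1.json'))
K,r,t=KRT('w',cm);R=cv2.Rodrigues(r)[0];print(-R.T@t,R[2])
for uv,z in[((353.5,172),.02),((353.5,172),.04),((353.3,173),.052),((353.3,173),.04)]:print(z,back('w',uv,z,cm))
```

```text
[ 0.51529264 -0.36304028  0.37084952] [ 0.01411486 -0.25631946 -0.96648906]
0.02 [ 0.55573761 -0.42103249  0.02      ]
0.04 [ 0.55343207 -0.41772668  0.04      ]
0.052 [ 0.55193743 -0.41678741  0.052     ]
0.04 [ 0.55331657 -0.4188102   0.04      ]
```

>>> move_arm:
  commands: [0, 0.017, 0.005, -0.03, 0, 0, 8.5, 0, 0.016, 0.005, -0.03, 0, 0, 8.5, 0, 0, 0, -0.035, 0, 0, 0, 0, 0, 0, -0.02, 0, 0, 0, 0, 0, 0, 0, 0, 0, 0]

```text
clock: 1.7
eef_pos: [0.5465, -0.4259, 0.1086]
tool_rot: [[-0.005, -0.341, 0.94], [-0.006, 0.94, 0.341], [-1.0, -0.004, -0.006]]
ft_force: [-0.8, 0.5, 0.4]
opening: 0.0857
```

Run:
```python
from h import *
import json
s=read_state();print(s['eef_pos'],s['tool_rot'],s['qpos'])
cm=camera_model('wrist');im=grab_frame('wrist');cv2.imwrite('pics/w2.png',im)
json.dump({k:np.array(v).tolist() for k,v in cm.items()},open('w2.json','w'))
for z in(.052,.03,0):
  print(proj('wrist',[(.553,-.4195,z)],cm))
```

```text
[ 0.54649567 -0.42592877  0.10863771] [[-0.0046101  -0.34131058  0.93993927]
 [-0.00559389  0.93994335  0.34128463]
 [-0.99997373 -0.00368456 -0.00624249]] [ 0.89621256  0.60326858 -0.44367694  1.38032475  0.27017366  1.21804103
  0.77575973]
[[333.24331153 213.4476675 ]]
[[332.21805906 204.38438796]]
[[331.09049603 194.41667829]]
```

View pics/w2.png

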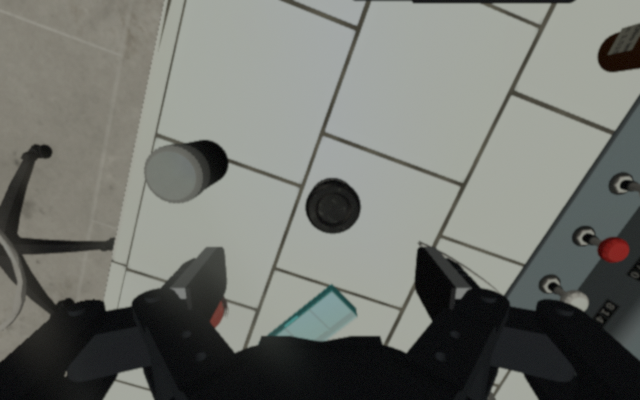

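>>> move_arm:
  commands: [0, 0.007, 0.006, 0, 0, 0, 0, 0, 0, 0, -0.02, 0, 0, 0, 0, 0, 0, -0.025, 0, 0, 0, 0, 0, 0, -0.02, 0, 0, 0, 0, 0, 0, 0, 0, 0, 0]

```text
clock: 2.25
eef_pos: [0.5579, -0.4235, 0.0536]
tool_rot: [[0.007, -0.335, 0.942], [-0.015, 0.942, 0.335], [-1.0, -0.017, 0.001]]
ft_force: [-0.3, -0.2, 0.2]
opening: 0.0853
```

>>> move_arm:
  commands: [0, -0.004, 0.003, 0, 0.8, 0.4, 0, 0, 0, 0, 0, 0, 0, 0, 0, -0.001, 0.001, -0.008, 0, 0, 0, 0, 0, 0, -0.008, 0, 0, 0, 0, 0, 0, 0, 0, 0, 0]

```text
clock: 2.75
eef_pos: [0.5555, -0.4208, 0.0435]
tool_rot: [[0.006, -0.334, 0.943], [-0.005, 0.943, 0.334], [-1.0, -0.007, 0.004]]
ft_force: [-0.7, 0.2, -0.2]
opening: 0.0854
```

>>> move_arm:
  commands: [0, -0.002, 0.001, -0.006, 0.3, 0.4, 0, 0, -0.001, 0, -0.006, 0, 0, 0, 0, 0, 0, -0.006, 0, 0, 0, 0, 0, 0, -0.005, 0, 0, 0, 0, 0, 0, 0, 0, 0, 0]

```text
clock: 3.25
eef_pos: [0.5519, -0.4195, 0.0178]
tool_rot: [[-0.003, -0.334, 0.943], [0.001, 0.943, 0.334], [-1.0, 0.002, -0.002]]
ft_force: [0.0, -0.4, 0.2]
opening: 0.0851
```

>>> move_arm:
  commands: [0, 0.001, -0.001, 0.009, 0, 0, 0, 0, 0, 0, 0.002, 0, 0, 0, 80, 0, 0, 0, 0, 0, 0, 110, 0, 0, 0, 0, 0, 0, 120, 0, 0, 0, 0, 0, 0]

```text
clock: 3.75
eef_pos: [0.5537, -0.421, 0.0311]
tool_rot: [[-0.001, -0.334, 0.943], [0.0, 0.943, 0.334], [-1.0, 0.0, -0.001]]
ft_force: [0.1, 0.6, -0.6]
opening: 0.0458
```

Run:
```python
from h import *
im=grab_frame('wrist');cv2.imwrite('pics/w3.png',im)
s=read_state();print(s['eef_pos'],s['opening'])
```

```text
[ 0.55375696 -0.42098346  0.03101707] 0.04509561592819346
```

View pics/w3.png

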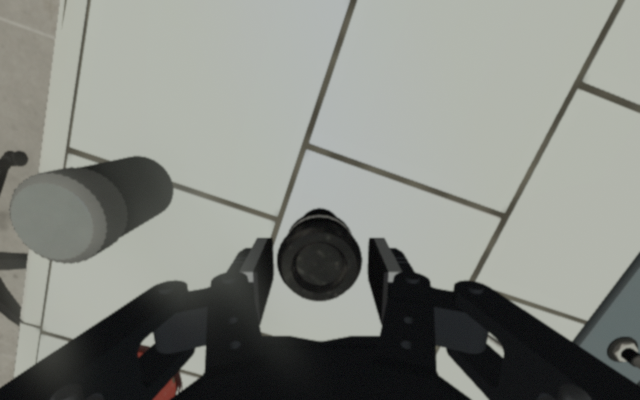

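>>> move_arm:
  commands: [160, 0, 0, -0.001, 0, 0, 0, 255, 0, 0, 0, 0, 0, 0, 255, 0, 0, 0, 0, 0, 0, 255, 0, 0, 0, 0, 0, 0, 255, 0, 0, 0, 0, 0, 0]
  squeeze: 35

```text
clock: 4.3
eef_pos: [0.5539, -0.4212, 0.0307]
tool_rot: [[-0.001, -0.334, 0.943], [-0.0, 0.943, 0.334], [-1.0, -0.0, -0.001]]
ft_force: [-0.4, 1.5, 2.3]
opening: 0.0368
```

Run:
```python
from h import *
s=read_state();print(s['eef_pos'],s['opening'],s['tool_rot'])
cm=camera_model('wrist');im=grab_frame('wrist')
e=s['eef_pos'];x,y=s['tool_rot'][:,0],s['tool_rot'][:,1]
p=proj('w',[(e[0],e[1],.052),(e[0],e[1],.03)],cm);print(p)
for dy in(-.0189,.0189):
  print(proj('w',[np.array([e[0],e[1],.052])+dy*y],cm))
crop(im,220,200,420,340,4,'w4.png')
```

```text
[ 0.5538824  -0.4211682   0.03068606] 0.036762368131393074 [[-6.59135400e-04 -3.33976473e-01  9.42581180e-01]
 [-4.76720813e-04  9.42581383e-01  3.33976212e-01]
 [-9.99999669e-01 -2.29212522e-04 -7.80502292e-04]]
[[320.28237255 276.56721566]
 [320.289414   254.75967146]]
[[320.27961449 315.02513035]]
[[320.28533655 235.23770086]]
```

View pics/w4.png

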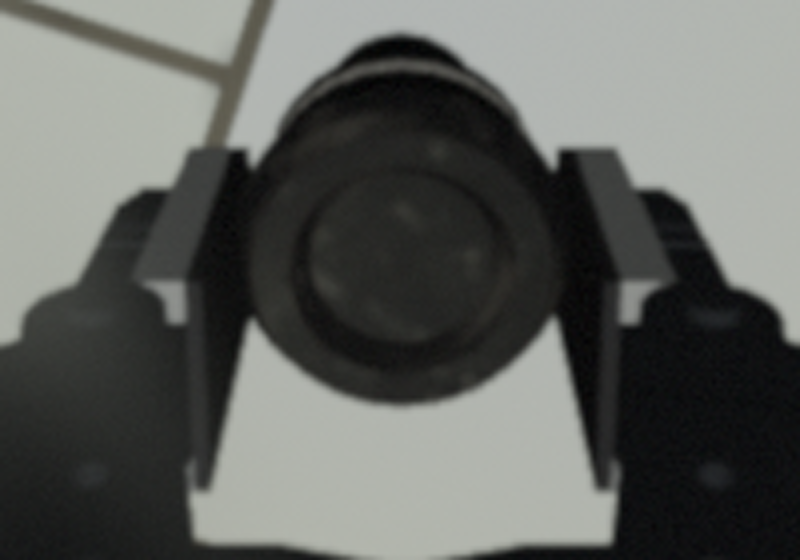

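>>> move_arm:
  commands: [255, 0, 0, 0.03, 0, 0, 0, 255, 0, 0, 0.04, 0, 0, 0, 255, 0, 0, 0.04, 0, 0, 0, 255, -0.003, 0.02, 0.015, 0, 0, 0, 255, -0.003, 0.03, 0, 0, 0, 0]

```text
clock: 4.85
eef_pos: [0.5442, -0.3729, 0.1561]
tool_rot: [[-0.006, -0.329, 0.944], [0.002, 0.944, 0.329], [-1.0, 0.004, -0.005]]
ft_force: [1.6, 0.8, -1.2]
opening: 0.0366
```

>>> move_arm:
  commands: [255, -0.004, 0.04, 0, 0, 0, 0, 255, -0.004, 0.04, 0, 0, 0, 0, 255, -0.004, 0.04, 0, 0, 0, 0, 255, -0.003, 0.03, 0, 0, 0, 0, 255, 0, 0, 0, 0, 0, 0]

```text
clock: 5.35
eef_pos: [0.5277, -0.2135, 0.1564]
tool_rot: [[-0.005, -0.332, 0.943], [0.002, 0.943, 0.332], [-1.0, 0.003, -0.004]]
ft_force: [0.7, 0.8, -1.3]
opening: 0.0368
```

```bash
cat > snap.py <<'E'
from h import *
import json,sys
k=sys.argv[1]
s=read_state();print(s['eef_pos'],s['tool_rot'][:,1],s['opening'])
for n in sys.argv[2:]:
    cm=camera_model(n);im=grab_frame(n);cv2.imwrite(f'pics/{k}{n}.png',im)
    json.dump({a:np.array(v).tolist() for a,v in cm.items()},open(f'{k}{n}.json','w'))
E
python3 snap.py a wrist top side
python3 - <<'E'
from h import *
crop(cv2.imread('pics/atop.png'),220,130,440,240,3.6,'at.png');crop(cv2.imread('pics/aside.png'),250,110,410,270,4,'as.png')
E
```

```text
[ 0.52773982 -0.21350045  0.1564164 ] [-0.33204222  0.94325926  0.00315064] 0.036788032345573464
```

View pics/awrist.png

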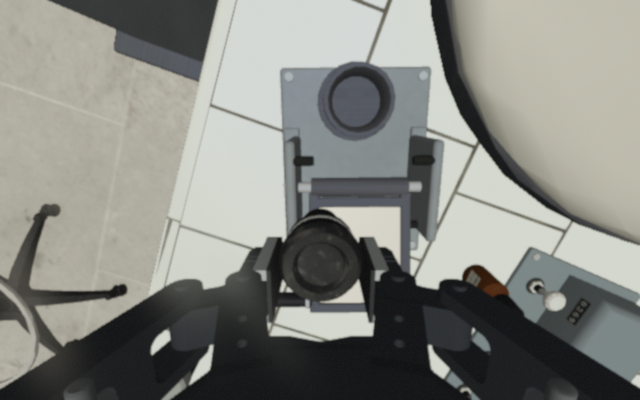

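View pics/as.png

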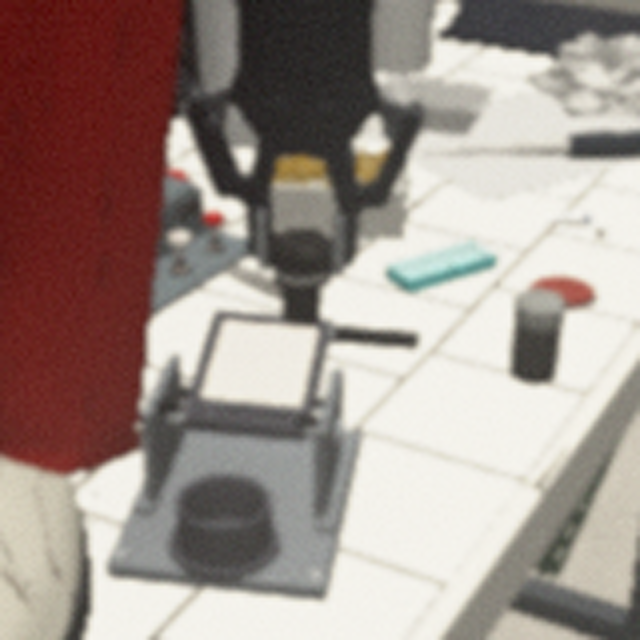

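View pics/at.png

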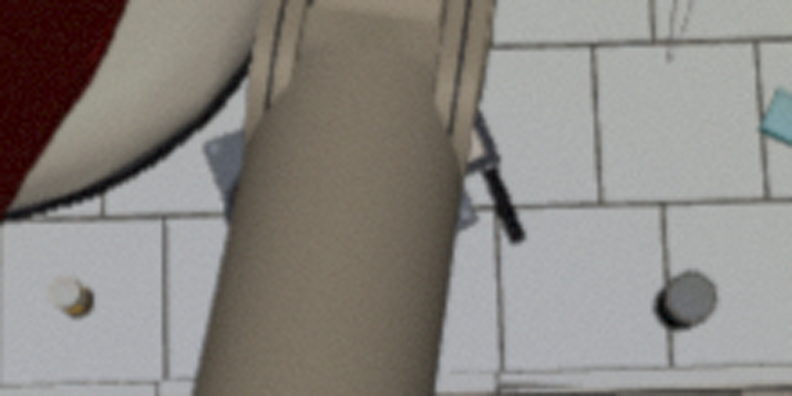

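Run:
```python
from h import *
crop(cv2.imread('pics/awrist.png'),260,50,460,200,4,'aw.png')
import json;cm=json.load(open('awrist.json'))
print(proj('w',[(.5266,-.132,.044),(.5266,-.132,.016)],cm))
```

```text
[[354.2187898  102.40491892]
 [350.94483223 103.90312172]]
```

View pics/aw.png

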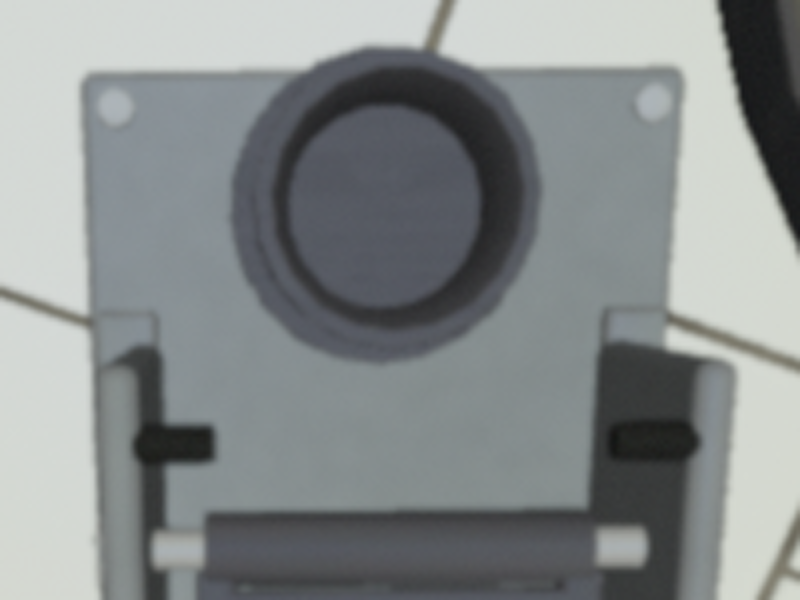

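```bash
cat > fitw.py <<'E'
from fit import *
import json
cm=json.load(open('awrist.json'))
W=lambda x,y:(260+x/4,50+y/4)
ow=[((-.085,.065,.012),W(684,66)),((-.085,-.065,.012),W(82,71)),((-.056,0,.016),W(385,205.5)),((-.056,0,.044),W(398,192)),((.01,0,.055),W(400,545))]
def rw(p):return np.concatenate([proj('w',w(p,P),cm)[0]-uv for P,uv in ow])
r=least_squares(rw,[.546,-.184,-1.21],loss='soft_l1');p=r.x;print(p);print(rw(p).reshape(-1,2).round(1))
print('tube',w(p,(-.056,0,.044)),'handle',w(p,hp(-.075)))
# joint
def rj(p):return np.concatenate([rw(p),res(p)*2.5/.9*.4])
r=least_squares(rj,p,loss='soft_l1');p=r.x;print('joint',p,'tube',w(p,(-.056,0,.044)),'handle',w(p,hp(-.075)))
# eyepiece in the wrist cam
s=json.load(open('awrist.json'))
E
python3 fitw.py
python3 - <<'E'
from h import *
crop(cv2.imread('pics/awrist.png'),260,190,380,320,4.5,'aw2.png')
E
```

```text
[ 0.5492421  -0.18150101 -1.22086107]
[[ 1.7 -1.2]
 [-0.8 -0.5]
 [-0.3  0.4]
 [ 0.3  2. ]
 [-0.3  0. ]]
tube [ 0.53004323 -0.1288949   0.044     ] handle [ 0.51232212 -0.2991008   0.0747106 ]
joint [ 0.54871024 -0.18188298 -1.22056886] tube [ 0.529496   -0.12928247  0.044     ] handle [ 0.51182463 -0.29949354  0.0747106 ]
```

View pics/aw2.png

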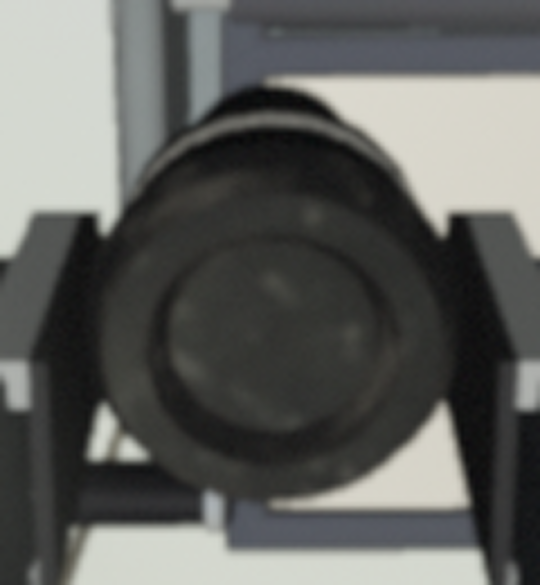

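Run:
```python
from h import *
import json;cm=json.load(open('awrist.json'))
e=back('w',(321.7,261.3),.1777,cm);print(e, e[:2]-np.array([.52774,-.2135]))
ty=np.array([-.332,.9433]);tz=np.array([.9433,.332]);d=e[:2]-np.array([.52774,-.2135]);print(d@ty,d@tz)
print(np.array([.530,-.129])-e[:2])
# check w/ side: top disc centre predicted
print(proj('side',[(*e[:2],.1777),(*e[:2],.1257),(.52774,-.2135,.1777),(.52774,-.2135,.1257)]),'obs top',(250+302/4,110+247/4))
```

```text
[ 0.52602188 -0.2065715   0.1777    ] [-0.00171812  0.0069285 ]
0.00710607243009089 0.0006795558605420444
[0.00397812 0.0775715 ]
[[323.13473448 170.75987658]
 [322.92705942 190.73990439]
 [323.94649279 169.47838314]
 [323.71586732 189.35669418]] obs top (325.5, 171.75)
```

>>> move_arm:
  commands: [255, 0.001, 0.025, 0, 0, 0.2, 0, 255, 0.001, 0.025, 0, 0, 0, 0, 255, 0.001, 0.02, 0, 0, 0, 0, 255, 0.001, 0.004, -0.02, 0, 0, 0, 255, 0, 0, 0, 0, 0, 0]

```text
clock: 6.0
eef_pos: [0.5312, -0.1526, 0.1346]
tool_rot: [[-0.009, -0.313, 0.95], [-0.001, 0.95, 0.313], [-1.0, 0.002, -0.009]]
ft_force: [-0.5, -0.6, -1.1]
opening: 0.0368
```

>>> move_arm:
  commands: [255, 0.001, 0.015, -0.01, 0, -0.5, 1.5, 255, 0, 0.004, -0.01, 0, 0, 0, 255, 0, 0, -0.012, 0, 0, 0, 255, 0, 0, -0.006, 0, 0, 0, 255, 0, 0, 0, 0, 0, 0]

```text
clock: 6.5
eef_pos: [0.5328, -0.1405, 0.0956]
tool_rot: [[-0.0, -0.329, 0.944], [-0.003, 0.944, 0.329], [-1.0, -0.002, -0.001]]
ft_force: [-0.7, 1.6, -1.9]
opening: 0.0365
```

```bash
python3 snap.py b wrist side
python3 - <<'E'
from h import *
crop(cv2.imread('pics/bwrist.png'),220,120,420,320,3,'bw.png');crop(cv2.imread('pics/bside.png'),250,130,370,270,4,'bs.png')
E
```

```text
[ 0.53280995 -0.14048531  0.09562679] [-0.32874295  0.94441655 -0.00233321] 0.03654027770694905
```

View pics/bw.png

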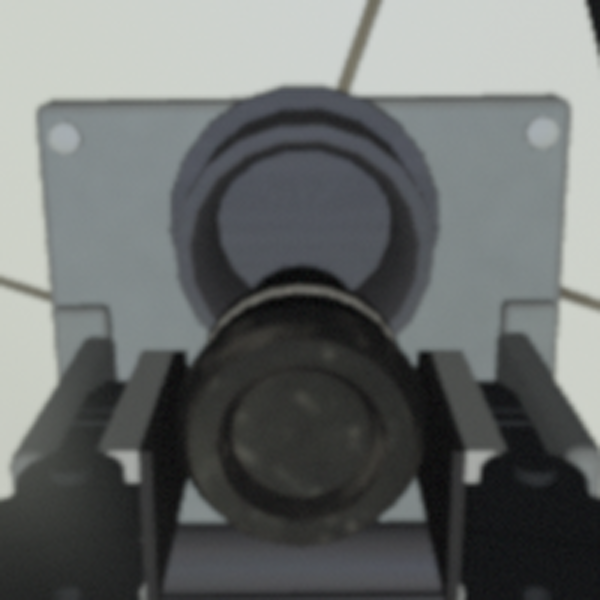

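View pics/bs.png

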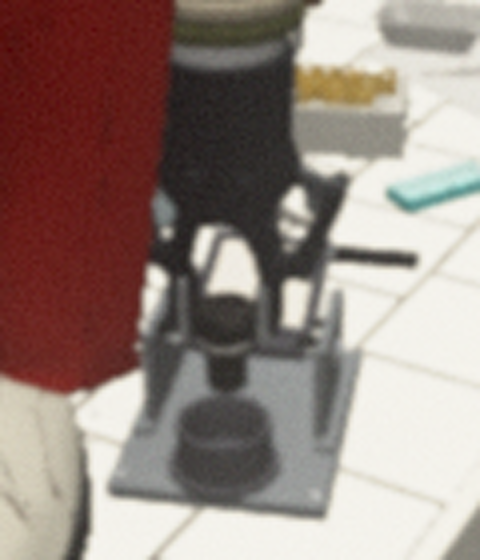

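Run:
```python
from h import *
import json;cm=json.load(open('bwrist.json'))
a=np.linspace(0,2*np.pi,73)
def ext(c,rad,z):
    q=proj('w',np.c_[c[0]+rad*np.cos(a),c[1]+rad*np.sin(a),np.full(73,z)],cm);q=(q-[220,120])*3
    return 'L%.0f R%.0f T%.0f B%.0f'%(q[:,0].min(),q[:,0].max(),q[:,1].min(),q[:,1].max())
for c in[(.530,-.129),(.5266,-.132)]:
    print(c,'rim',ext(c,.028,.044),'floor',ext(c,.021,.016),'boretop',ext(c,.021,.035))
for off in(.005,.007,.009):
    c=np.array([.53281,-.14049])+off*np.array([-.3287,.9444]);print(off,c,'eyetop',ext(c,.0189,.0956+.0213))
```

```text
(0.53, -0.129) rim L175 R437 T122 B374 floor L219 R392 T135 B303 boretop L212 R400 T148 B330
(0.5266, -0.132) rim L156 R417 T130 B381 floor L202 R375 T142 B310 boretop L193 R381 T156 B337
0.005 [ 0.5311665 -0.135768 ] eyetop L167 R434 T312 B556
0.007 [ 0.5305091 -0.1338792] eyetop L167 R435 T298 B544
0.009 [ 0.5298517 -0.1319904] eyetop L166 R435 T284 B531
```

Run:
```python
from h import *
import json;cm=json.load(open('bwrist.json'))
e=np.array([.53281,-.14049,.09563]);y=np.array([-.3287,.9444,-.002]);z=np.array([.9444,.3287,0]);x=np.array([0,0,-1.])
for X in(0,-.005,-.01,-.021,-.03,-.038):
  for Y in(.011,-.011):
    print(X,Y,[((q-[220,120])*3).round() for q in proj('w',[e+X*x+Y*y+s*.0187*z for s in(-1,1)],cm)])
K,r,t=KRT('w',cm);print(-cv2.Rodrigues(r)[0].T@t)
a=np.linspace(0,2*np.pi,73)
for h in (0.0213,.015,.01,.005,0):
  for rad in(.0189,.0165):
    for off in(.0,.003,.005,.007):
      q=proj('w',[e+off*y-h*x+rad*(np.cos(u)*y+np.sin(u)*z) for u in a],cm);q=(q-[220,120])*3
      print(h,rad,off,'L%.0f R%.0f T%.0f B%.0f'%(q[:,0].min(),q[:,0].max(),q[:,1].min(),q[:,1].max()))
```

```text
0 0.011 [array([185., 344.]), array([416., 344.])]
0 -0.011 [array([189., 467.]), array([412., 467.])]
-0.005 0.011 [array([181., 355.]), array([420., 355.])]
-0.005 -0.011 [array([186., 482.]), array([416., 482.])]
-0.01 0.011 [array([177., 368.]), array([424., 368.])]
-0.01 -0.011 [array([182., 498.]), array([419., 498.])]
-0.021 0.011 [array([167., 398.]), array([434., 398.])]
-0.021 -0.011 [array([173., 537.]), array([428., 537.])]
-0.03 0.011 [array([158., 427.]), array([443., 427.])]
-0.03 -0.011 [array([164., 574.]), array([437., 574.])]
-0.038 0.011 [array([148., 456.]), array([453., 457.])]
-0.038 -0.011 [array([155., 611.]), array([446., 612.])]
[ 0.5109394  -0.07740969  0.23881748]
0.0213 0.0189 0.0 L168 R433 T346 B586
0.0213 0.0189 0.003 L168 R434 T326 B568
0.0213 0.0189 0.005 L167 R434 T312 B556
0.0213 0.0189 0.007 L167 R435 T298 B544
0.0213 0.0165 0.0 L185 R416 T363 B571
0.0213 0.0165 0.003 L184 R417 T342 B553
0.0213 0.0165 0.005 L184 R417 T329 B541
0.0213 0.0165 0.007 L184 R418 T315 B529
0.015 0.0189 0.0 L174 R427 T330 B561
0.015 0.0189 0.003 L173 R428 T311 B543
0.015 
[... 409 characters left out ...]
29
0.01 0.0165 0.003 L193 R408 T315 B512
0.01 0.0165 0.005 L193 R408 T302 B501
0.01 0.0165 0.007 L193 R409 T289 B489
0.005 0.0189 0.0 L182 R419 T308 B525
0.005 0.0189 0.003 L182 R420 T289 B509
0.005 0.0189 0.005 L181 R420 T277 B498
0.005 0.0189 0.007 L181 R420 T264 B487
0.005 0.0165 0.0 L197 R404 T322 B512
0.005 0.0165 0.003 L197 R405 T304 B496
0.005 0.0165 0.005 L196 R405 T291 B485
0.005 0.0165 0.007 L196 R405 T279 B473
0 0.0189 0.0 L186 R415 T297 B509
0 0.0189 0.003 L185 R416 T279 B493
0 0.0189 0.005 L185 R416 T267 B482
0 0.0189 0.007 L185 R417 T255 B472
0 0.0165 0.0 L201 R401 T311 B496
0 0.0165 0.003 L200 R401 T294 B480
0 0.0165 0.005 L200 R402 T282 B469
0 0.0165 0.007 L199 R402 T270 B459
```

>>> move_arm:
  commands: [255, -0.001, 0.006, 0, 0, 0, 0, 255, 0, 0.001, -0.005, 0, 0, 0, 255, 0, 0, -0.005, 0, 0, 0, 255, 0, 0, 0, 0, 0, 0, 255, 0, 0, 0, 0, 0, 0]

```text
clock: 7.1
eef_pos: [0.5329, -0.133, 0.0869]
tool_rot: [[0.003, -0.329, 0.944], [-0.004, 0.944, 0.329], [-1.0, -0.004, 0.001]]
ft_force: [0.4, -0.0, -1.3]
opening: 0.0367
```

Now descend, watching position and force.

>>> move_arm:
  commands: [255, -0.001, -0.001, -0.006, 0.2, 0.2, 0, 255, 0, 0, -0.006, 0, 0, 0, 255, 0, 0, -0.004, 0, 0, 0, 255, 0, 0, 0, 0, 0, 0, 255, 0, 0, 0, 0, 0, 0]

```text
clock: 7.6
eef_pos: [0.5316, -0.1343, 0.0691]
tool_rot: [[-0.002, -0.328, 0.945], [0.0, 0.945, 0.328], [-1.0, 0.001, -0.001]]
ft_force: [0.4, -0.2, -1.2]
opening: 0.0364
```

```bash
python3 snap.py c wrist side
python3 - <<'E'
from h import *
crop(cv2.imread('pics/cwrist.png'),220,120,420,320,3,'cw.png');crop(cv2.imread('pics/cside.png'),250,130,370,270,4,'cs.png')
E
```

```text
[ 0.53163147 -0.13432982  0.06914985] [-3.28419385e-01  9.44531601e-01  8.72690357e-04] 0.03643326129953822
```

View pics/cw.png

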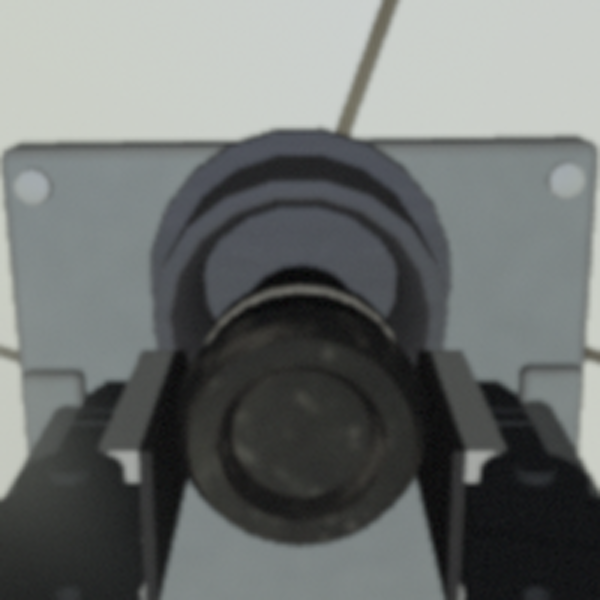

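View pics/cs.png

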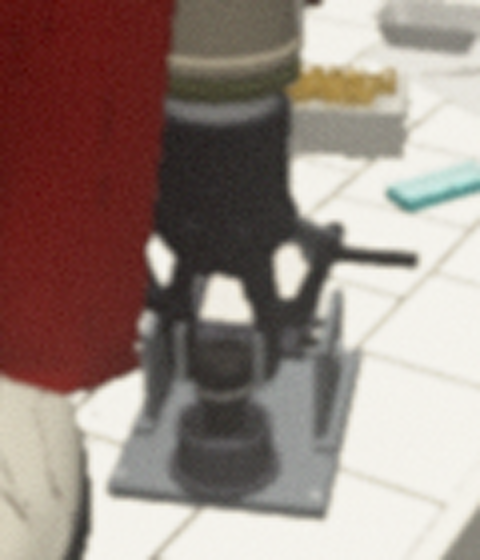

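>>> move_arm:
  commands: [255, 0, 0.001, -0.004, 0, 0, 0, 255, 0, 0, -0.003, 0, 0, 0, 255, 0, 0, 0, 0, 0, 0, 255, 0, 0, 0, 0, 0, 0, 255, 0, 0, 0, 0, 0, 0]

```text
clock: 8.2
eef_pos: [0.5319, -0.1332, 0.0621]
tool_rot: [[-0.001, -0.329, 0.944], [0.0, 0.944, 0.329], [-1.0, 0.0, -0.001]]
ft_force: [-0.7, -0.3, -1.4]
opening: 0.0366
```

>>> move_arm:
  commands: [255, 0, 0, -0.005, 0, 0, 0, 255, 0, 0, -0.003, 0, 0, 0, 255, 0, 0, -0.002, 0, 0, 0, 255, 0, 0, 0, 0, 0, 0, 255, 0, 0, 0, 0, 0, 0]

```text
clock: 8.7
eef_pos: [0.5319, -0.1332, 0.0511]
tool_rot: [[-0.001, -0.329, 0.944], [0.0, 0.944, 0.329], [-1.0, 0.0, -0.001]]
ft_force: [0.8, -0.0, -0.3]
opening: 0.0366
```

>>> move_arm:
  commands: [255, 0, 0, -0.002, 0, 0, 0, 255, 0, 0, -0.002, 0, 0, 0, 255, 0, 0, 0, 0, 0, 0, 255, 0, 0, 0, 0, 0, 0, 255, 0, 0, 0, 0, 0, 0]

```text
clock: 9.2
eef_pos: [0.532, -0.1333, 0.0469]
tool_rot: [[-0.001, -0.329, 0.945], [-0.0, 0.945, 0.329], [-1.0, 0.0, -0.001]]
ft_force: [-0.6, 0.4, -0.4]
opening: 0.0367
```

>>> move_arm:
  commands: [80, 0, 0, 0, 0, 0, 0, 60, 0, 0, 0, 0, 0, 0, 60, 0, 0, 0, 0, 0, 0, 60, 0, 0, 0, 0, 0, 0, 60, 0, 0, 0, 0, 0, 0]

```text
clock: 9.7
eef_pos: [0.5325, -0.1334, 0.0475]
tool_rot: [[0.001, -0.328, 0.945], [-0.0, 0.945, 0.328], [-1.0, -0.001, 0.0]]
ft_force: [-0.7, 0.1, -0.3]
opening: 0.0654
```

>>> move_arm:
  commands: [60, 0, 0, 0.015, 0, 0, 0, 60, 0, 0, 0.03, 0, 0, 0, 60, 0, 0, 0.04, 0, 0, 0, 60, 0, 0, 0.02, 0, 0, 0, 60, 0, 0, 0, 0, 0, 0]

```text
clock: 10.2
eef_pos: [0.5318, -0.1324, 0.16]
tool_rot: [[0.001, -0.33, 0.944], [0.0, 0.944, 0.33], [-1.0, 0.0, 0.001]]
ft_force: [1.2, -0.2, 0.7]
opening: 0.0654
```

```bash
python3 snap.py d wrist side
python3 - <<'E'
from h import *
crop(cv2.imread('pics/dside.png'),250,130,370,270,4,'ds.png')
import json;cm=json.load(open('dwrist.json'));a=np.linspace(0,2*np.pi,73)
for z in(.068,.044): print(z,proj('w',(.530,-.129,z),cm))
E
```

```text
[ 0.53180033 -0.13239487  0.1599757 ] [-3.29662854e-01  9.44098707e-01  1.85545991e-04] 0.06541684635127736
0.068 [[319.3695105  200.15208221]]
0.044 [[319.41195683 192.86901438]]
```

View pics/dwrist.png

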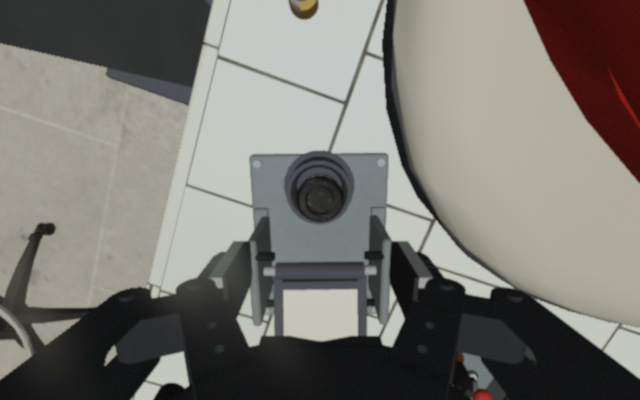

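View pics/ds.png

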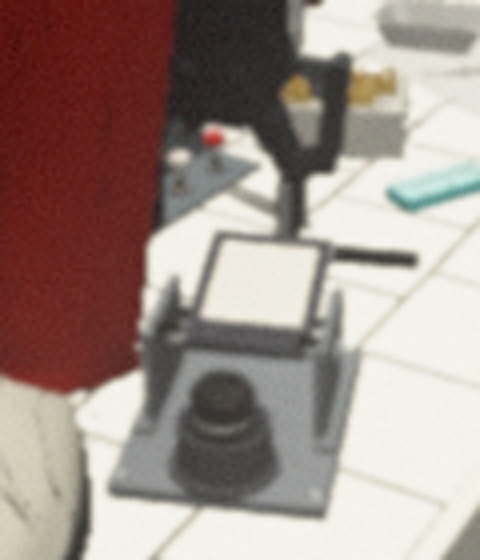

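Run:
```python
from h import *
crop(cv2.imread('pics/dwrist.png'),270,140,370,240,6,'dw.png')
import json;cm=json.load(open('dwrist.json'));a=np.linspace(0,2*np.pi,73)
for rad,z in((.0166,.068),(.0166,.071),(.028,.044)):
    q=proj('w',np.c_[.530+rad*np.cos(a),-.129+rad*np.sin(a),np.full(73,z)],cm);q=(q-[270,140])*6
    print(z,'L%.0f R%.0f T%.0f B%.0f'%(q[:,0].min(),q[:,0].max(),q[:,1].min(),q[:,1].max()))
```

```text
0.068 L167 R425 T234 B483
0.071 L166 R427 T239 B491
0.044 L98 R495 T119 B505
```

View pics/dw.png

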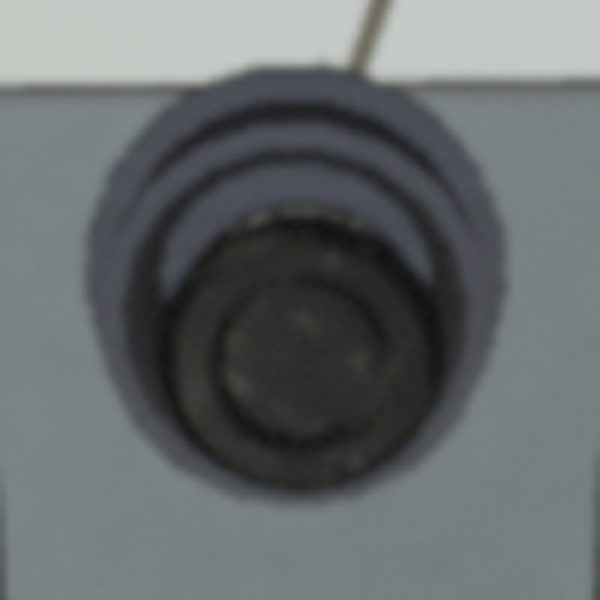

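>>> move_arm:
  commands: [255, -0.002, 0.003, -0.02, 0, 0, 0, 255, 0, 0, -0.02, 0, 0, 0, 255, 0, 0, -0.02, 0, 0, 0, 255, 0, 0, -0.01, 0, 0, 0, 255, 0, 0, 0, 0, 0, 0]

```text
clock: 10.8
eef_pos: [0.5255, -0.1286, 0.0808]
tool_rot: [[-0.009, -0.33, 0.944], [0.003, 0.944, 0.33], [-1.0, 0.006, -0.007]]
ft_force: [0.2, 0.1, 0.1]
opening: -0.0002
```

>>> move_arm:
  commands: [255, 0.004, 0, -0.004, 0, -0.4, 0, 255, 0, 0, -0.003, 0, 0, 0, 255, 0, 0, -0.002, 0, 0, 0, 255, 0, 0, 0, 0, 0, 0, 255, 0, 0, 0, 0, 0, 0]

```text
clock: 11.3
eef_pos: [0.5309, -0.1286, 0.0727]
tool_rot: [[0.001, -0.33, 0.944], [0.003, 0.944, 0.33], [-1.0, 0.002, 0.002]]
ft_force: [0.5, -1.0, 0.1]
opening: -0.0007
```

>>> move_arm:
  commands: [255, 0, 0, -0.0015, 0, 0, 0, 255, 0, 0, -0.001, 0, 0, 0, 255, 0, 0, -0.001, 0, 0, 0, 255, 0, 0, -0.001, 0, 0, 0, 255, 0, 0, 0, 0, 0, 0]

```text
clock: 11.8
eef_pos: [0.5312, -0.1288, 0.0686]
tool_rot: [[0.002, -0.33, 0.944], [0.002, 0.944, 0.33], [-1.0, 0.002, 0.003]]
ft_force: [-0.3, -0.9, 0.1]
opening: 0.0
```

>>> move_arm:
  commands: [255, 0, 0, 0.03, 0, 0, 0, 255, 0, 0, 0.04, 0, 0, 0, 200, 0, 0, 0.04, 0, 0, -8, 100, -0.002, -0.02, 0.01, 0, 0, -8.5, 100, -0.002, -0.02, 0, 0, 0, -8.5]

```text
clock: 12.3
eef_pos: [0.5261, -0.166, 0.1927]
tool_rot: [[0.003, 0.106, 0.994], [0.007, 0.994, -0.106], [-1.0, 0.007, 0.003]]
ft_force: [0.6, -0.3, -0.9]
opening: 0.0434
```

>>> move_arm:
  commands: [60, -0.003, -0.025, 0, 0, 0, -8.5, 60, -0.003, -0.025, 0, 0, 0, -8.5, 60, -0.003, -0.025, 0, 0, 0, -8.5, 60, -0.003, -0.025, 0, 0, 0, -8.5, 60, -0.003, -0.02, 0, 0, 0, -8.5]

```text
clock: 12.8
eef_pos: [0.511, -0.2901, 0.1946]
tool_rot: [[0.009, 0.757, 0.654], [-0.0, 0.654, -0.757], [-1.0, 0.007, 0.006]]
ft_force: [0.3, -0.5, -0.8]
opening: 0.0656
```

>>> move_arm:
  commands: [60, 0, -0.005, -0.01, 0, 0.3, -8, 60, 0, 0, -0.01, 0, 0, -8, 60, 0, 0, -0.01, 0, 0, -3, 60, 0, 0, 0, 0, 0, 0, 60, 0, 0, 0, 0, 0, 0]

```text
clock: 13.3
eef_pos: [0.5095, -0.2999, 0.1637]
tool_rot: [[0.002, 0.937, 0.35], [-0.004, 0.35, -0.937], [-1.0, 0.001, 0.004]]
ft_force: [-0.2, 0.7, 0.5]
opening: 0.065
```

```bash
python3 snap.py e wrist
python3 - <<'E'
from h import *
s=read_state();print(s['tool_rot'][:,2],s['qpos'])
import json;cm=json.load(open('ewrist.json'))
from fit import w
p=[.5487,-.1819,-1.2206]
for y in(-.04,-.075,-.098):print(y,proj('w',w(p,(.0978,y,.0747)),cm))
E
```

```text
[ 0.50946387 -0.29988887  0.16372839] [9.36598775e-01 3.50402671e-01 8.38301174e-04] 0.06499693889712992
[ 0.35036894 -0.93660294  0.00406674] [ 0.71718905  0.32052138 -0.31970433  1.63217318  0.108839    1.20267657
 -0.83902804]
-0.04 [[322.76222031 155.29485246]]
-0.075 [[322.30709325 201.21981967]]
-0.098 [[322.02605217 229.57850045]]
```

View pics/ewrist.png

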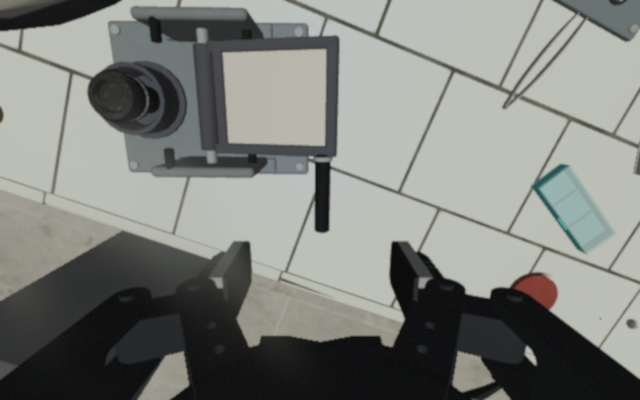

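>>> move_arm:
  commands: [60, 0.002, 0, -0.02, 0, 0, 0, 60, 0, 0, -0.02, 0, 0, 0, 60, 0, 0, -0.02, 0, 0, 0, 60, 0, 0, -0.015, 0, 0, 0, 60, 0, 0, 0, 0, 0, 0]

```text
clock: 13.85
eef_pos: [0.5136, -0.3002, 0.0902]
tool_rot: [[0.008, 0.934, 0.358], [-0.006, 0.358, -0.934], [-1.0, 0.005, 0.009]]
ft_force: [-0.1, 0.5, 0.1]
opening: 0.0651
```

>>> move_arm:
  commands: [60, -0.001, 0, -0.01, 0.3, 0.4, 0, 60, 0, 0, -0.01, 0, 0, 0, 60, 0, 0, -0.005, 0, 0, 0, 60, 0, 0, 0, 0, 0, 0, 120, 0, 0, 0, 0, 0, 0]

```text
clock: 14.35
eef_pos: [0.5139, -0.3008, 0.0656]
tool_rot: [[0.003, 0.933, 0.359], [-0.002, 0.359, -0.933], [-1.0, 0.002, 0.003]]
ft_force: [-0.4, -0.5, -0.5]
opening: 0.052
```

>>> move_arm:
  commands: [150, -0.001, 0.002, -0.006, 0, 0, 0, 170, 0, 0, -0.003, 0, 0, 0, 170, 0, 0, 0, 0, 0, 0, 170, 0, 0, 0, 0, 0, 0, 170, 0, 0, 0, 0, 0, 0]
  squeeze: 40

```text
clock: 14.85
eef_pos: [0.5133, -0.2988, 0.0568]
tool_rot: [[0.004, 0.933, 0.359], [-0.003, 0.359, -0.933], [-1.0, 0.003, 0.004]]
ft_force: [0.0, 0.2, 0.1]
opening: 0.0285
```

```bash
python3 snap.py f wrist
python3 - <<'E'
from h import *
crop(cv2.imread('pics/fwrist.png'),200,120,460,320,3,'fw.png')
E
```

```text
[ 0.51328795 -0.29882366  0.05681187] [0.93339678 0.35883403 0.00293224] 0.028539242480341676
```

View pics/fw.png

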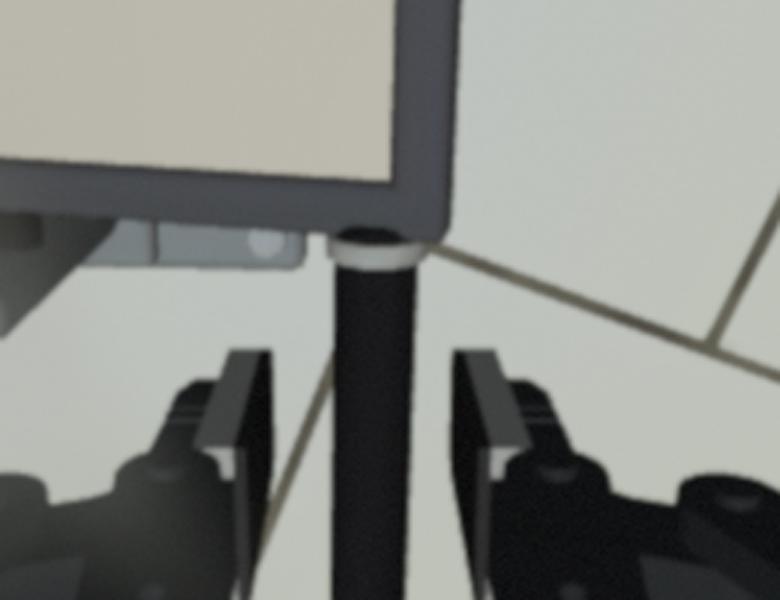

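>>> move_arm:
  commands: [190, 0, -0.001, 0, 0, 0, 0, 255, 0, 0, 0, 0, 0, 0, 255, 0, 0, 0, 0, 0, 0, 255, 0, 0, 0, 0, 0, 0, 255, 0, 0, 0, 0, 0, 0]

```text
clock: 15.4
eef_pos: [0.5134, -0.3002, 0.0572]
tool_rot: [[0.005, 0.934, 0.358], [-0.003, 0.358, -0.934], [-1.0, 0.003, 0.005]]
ft_force: [0.5, -0.5, -0.4]
opening: 0.0104
```

```bash
python3 snap.py g wrist
python3 - <<'E'
from h import *
crop(cv2.imread('pics/gwrist.png'),200,120,460,320,3,'gw.png')
s=read_state();e=s['eef_pos']+(-.019)*s['tool_rot'][:,0]
p=np.array([.5487,-.1819]);c,sn=np.cos(-1.2206),np.sin(-1.2206)
d=e[:2]-p;print('grasp pt in stand',d@[c,sn],d@[-sn,c],e[2])
q0=1.35;n=12
print('ux',c,sn)
qs=np.linspace(1.35,0,28)
X=.09*np.sin(qs);Z=.09*np.cos(qs)
for i in range(1,28):
    dx=X[i]-X[i-1];print(i,qs[i].round(3),(dx*c).round(4),(dx*sn).round(4),(Z[i]-Z[i-1]).round(4), 'cum',((X[i]-X[0])*c).round(4),((X[i]-X[0])*sn).round(4),(Z[i]-Z[0]).round(4))
E
```

```text
[ 0.51344775 -0.30021626  0.05715034] [0.93372636 0.35797131 0.00340973] 0.010447538809694672
grasp pt in stand 0.09897075452615887 -0.07374530881547671 0.07616152984807717
ux 0.34308222487983075 -0.9393053747166069
1 1.3 -0.0004 0.001 0.0044 cum -0.0004 0.001 0.0044
2 1.25 -0.0004 0.0012 0.0043 cum -0.0008 0.0023 0.0087
3 1.2 -0.0005 0.0014 0.0042 cum -0.0013 0.0037 0.0129
4 1.15 -0.0006 0.0016 0.0042 cum -0.0019 0.0053 0.0171
5 1.1 -0.0007 0.0018 0.0041 cum -0.0026 0.0071 0.0211
6 1.05 -0.0007 0.002 0.004 cum -0.0033 0.0092 0.0251
7 1.0 -0.0008 0.0022 0.0038 cum -0.0041 0.0113 0.0289
8 0.95 -0.0009 0.0024 0.0037 cum -0.005 0.0137 0.0326
9 0.9 -0.0009 0.0025 0.0036 cum -0.0059 0.0163 0.0362
10 0.85 -0.001 0.0027 0.0035 cum -0.0069 0.019 0.0397
11 0.8 -0.001 0.0029 0.0033 cum -0.008 0.0218 0.043
12 0.75 -0.0011 0.003 0.0031 cum -0.0091 0.0249 0.0461
13 0.7 -0.0012 0.0032 0.003 cum -0.0102 0.028 0.0491
14 0.65 -0.0012 0.0033 0.0028 cum -0.0114 0.0313 0.0519
15 0.6 -0.0013 0.0034 0.0026 cum -0.0127 0.0348 0.0546
16 0.55 -0.0013 0.0035 0.0024 cum -0.014 0.0383 0.057
17 0.5 -0.0013 0.0037 0.0023 cum -0.0153 0.042 0.0593
18 0.45 -0.0014 0.0038 0.0021 cum -0.0167 0.0457 0.0613
19 0.4 -0.0014 0.0039 0.0019 cum -0.0181 0.0496 0.0632
20 0.35 -0.0014 0.0039 0.0016 cum -0.0195 0.0535 0.0648
21 0.3 -0.0015 0.004 0.0014 cum -0.021 0.0575 0.0663
22 0.25 -0.0015 0.0041 0.0012 cum -0.0225 0.0616 0.0675
23 0.2 -0.0015 0.0041 0.001 cum -0.024 0.0657 0.0685
24 0.15 -0.0015 0.0042 0.0008 cum -0.0255 0.0699 0.0693
25 0.1 -0.0015 0.0042 0.0006 cum -0.027 0.074 0.0698
26 0.05 -0.0015 0.0042 0.0003 cum -0.0286 0.0783 0.0702
27 0.0 -0.0015 0.0042 0.0001 cum -0.0301 0.0825 0.0703
```

View pics/gw.png

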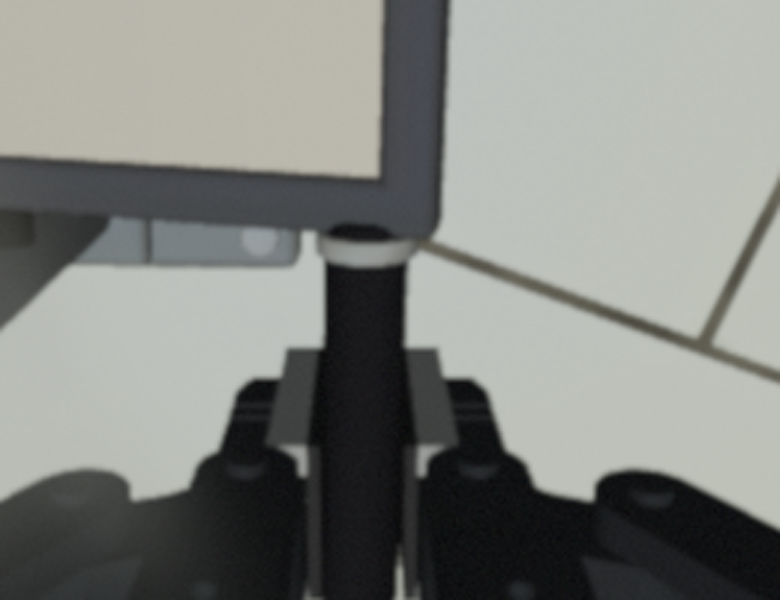

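>>> move_arm:
  commands: [255, -0.0008, 0.0023, 0.0087, 0, 0, 0, 255, -0.0011, 0.003, 0.0084, 0, 0, 0, 255, -0.0014, 0.0039, 0.008, 0, 0, 0, 255, 0, 0, 0, 0, 0, 0, 255, 0, 0, 0, 0, 0, 0]

```text
clock: 15.95
eef_pos: [0.5101, -0.2909, 0.0841]
tool_rot: [[0.006, 0.934, 0.358], [-0.004, 0.358, -0.934], [-1.0, 0.004, 0.006]]
ft_force: [1.4, -0.6, -2.8]
opening: 0.0106
```

>>> move_arm:
  commands: [255, -0.0021, 0.0054, 0.0071, 0, 0, 0, 255, -0.0022, 0.006, 0.0075, 0, 0, 0, 255, -0.0024, 0.0067, 0.007, 0, 0, 0, 255, -0.0027, 0.0074, 0.0061, 0, 0, 0, 255, 0, 0, 0, 0, 0, 0]

```text
clock: 16.45
eef_pos: [0.5015, -0.267, 0.1145]
tool_rot: [[0.01, 0.934, 0.356], [-0.009, 0.356, -0.934], [-1.0, 0.007, 0.012]]
ft_force: [1.6, -2.3, -2.8]
opening: 0.0106
```

>>> move_arm:
  commands: [255, -0.0022, 0.006, 0.003, 0.3, 0.3, 0, 255, -0.0023, 0.006, 0.0025, 0, 0, 0, 255, -0.0023, 0.006, 0.002, 0, 0, 0, 255, -0.0023, 0.006, 0.0015, 0, 0, 0, 255, 0, 0, 0, 0, 0, 0]

```text
clock: 16.95
eef_pos: [0.4942, -0.2468, 0.1274]
tool_rot: [[0.012, 0.935, 0.353], [-0.011, 0.353, -0.935], [-1.0, 0.008, 0.015]]
ft_force: [1.5, -0.8, -2.4]
opening: 0.01
```

>>> move_arm:
  commands: [255, -0.0019, 0.0052, 0.0005, 0.3, 0.4, 0, 255, -0.0019, 0.0052, 0.0003, 0.2, 0.3, 0, 255, -0.0019, 0.0052, 0, 0, 0, 0, 255, -0.0014, 0.004, 0, 0, 0, 0, 255, 0, 0, 0, 0, 0, 0]

```text
clock: 17.45
eef_pos: [0.4888, -0.2318, 0.132]
tool_rot: [[0.006, 0.937, 0.35], [-0.009, 0.35, -0.937], [-1.0, 0.002, 0.011]]
ft_force: [1.0, -1.5, -1.1]
opening: 0.0106
```

```bash
python3 snap.py i wrist side top
python3 - <<'E'
from h import *
crop(cv2.imread('pics/iside.png'),250,110,410,270,4,'is.png');crop(cv2.imread('pics/iwrist.png'),160,60,480,300,2.5,'iw.png')
E
```

```text
[ 0.48881761 -0.23179117  0.13201256] [0.9368194  0.34980769 0.00199833] 0.010576327400447984
```

View pics/is.png

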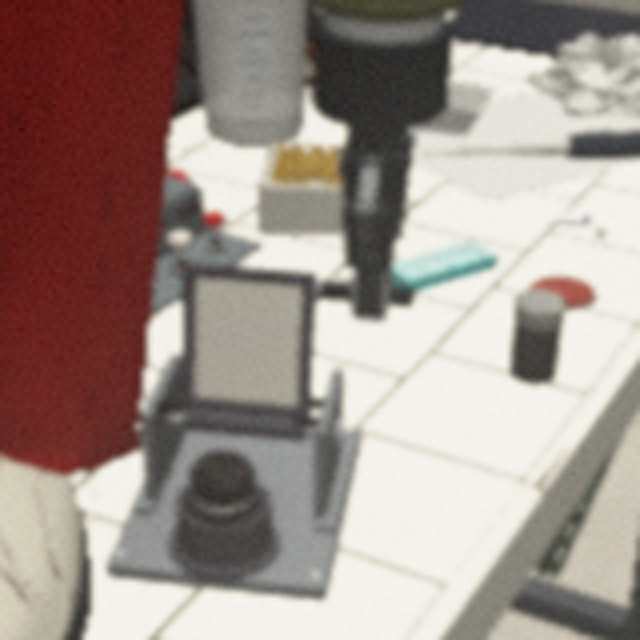

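View pics/iw.png

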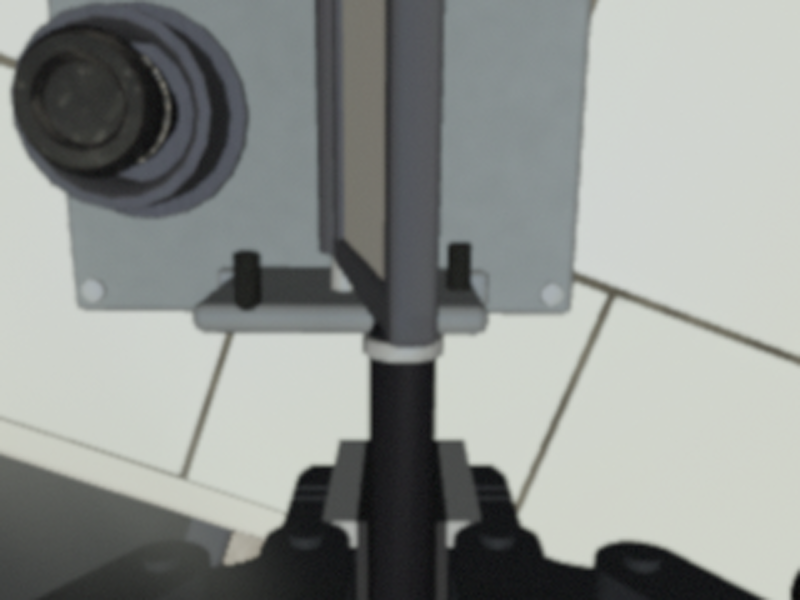

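>>> move_arm:
  commands: [255, -0.0013, 0.0035, -0.001, 0.3, 0.2, 0, 255, -0.0013, 0.0035, -0.001, 0.2, 0.1, 0, 255, -0.0013, 0.0035, 0, 0, 0, 0, 255, 0, 0, 0, 0, 0, 0, 255, 0, 0, 0, 0, 0, 0]

```text
clock: 18.1
eef_pos: [0.4864, -0.2247, 0.1328]
tool_rot: [[0.004, 0.938, 0.347], [-0.005, 0.347, -0.938], [-1.0, 0.002, 0.006]]
ft_force: [-1.1, -2.3, 3.7]
opening: 0.0103
```

>>> move_arm:
  commands: [255, -0.0013, 0.0035, 0, 0.2, 0.2, 0, 255, -0.0013, 0.0035, 0, 0, 0, 0, 255, 0, 0.001, 0, 0, 0, 0, 255, 0, 0, 0, 0, 0, 0, 255, 0, 0, 0, 0, 0, 0]

```text
clock: 18.6
eef_pos: [0.4837, -0.2173, 0.1328]
tool_rot: [[0.001, 0.938, 0.347], [-0.002, 0.347, -0.938], [-1.0, -0.0, 0.002]]
ft_force: [1.1, -4.2, 4.9]
opening: 0.0101
```

```bash
python3 snap.py j wrist side
python3 - <<'E'
from h import *
from fit import w
import json;cm=json.load(open('jwrist.json'))
crop(cv2.imread('pics/jside.png'),250,110,410,270,4,'js.png');crop(cv2.imread('pics/jwrist.png'),160,60,480,300,2.5,'jw.png')
s=read_state();e=s['eef_pos']-.019*s['tool_rot'][:,0];p=np.array([.5487,-.1819,-1.2206]);c,sn=np.cos(p[2]),np.sin(p[2])
d=e[:2]-p[:2];print('stand',d@[c,sn]-.01,d@[-sn,c],e[2]);print(s['ft_force'])
C=lambda u:(u-[160,60])*2.5
for q in(-.05,0,.05,.1):
    # top edge of flap at L=.1: corners; flap plane +-4mm
    P=[w(p,(.01+.1*np.sin(q)+o*np.cos(q),y,.055+.1*np.cos(q)-o*np.sin(q))) for o in(-.004,.004) for y in(-.04,.04)]
    P+=[w(p,(.01+.0*np.sin(q)-.004*np.cos(q),-.04,.055))]
    print(q,C(proj('w',P,cm)).round().tolist())
E
```

```text
[ 0.48368692 -0.21728647  0.13281058] [ 9.37872987e-01  3.46978647e-01 -2.79421579e-04] 0.01010773112192481
stand 0.0009165022695817836 -0.07323285887510499 0.15177742571476102
[-0.49459871 -2.34722089  4.29924876]
-0.05 [[348.0, 347.0], [341.0, -234.0], [398.0, 347.0], [401.0, -235.0], [388.0, 257.0]]
0 [[380.0, 347.0], [378.0, -235.0], [430.0, 347.0], [438.0, -235.0], [388.0, 257.0]]
0.05 [[411.0, 348.0], [416.0, -235.0], [461.0, 347.0], [476.0, -233.0], [388.0, 257.0]]
0.1 [[442.0, 347.0], [453.0, -234.0], [492.0, 346.0], [512.0, -231.0], [388.0, 257.0]]
```

View pics/js.png

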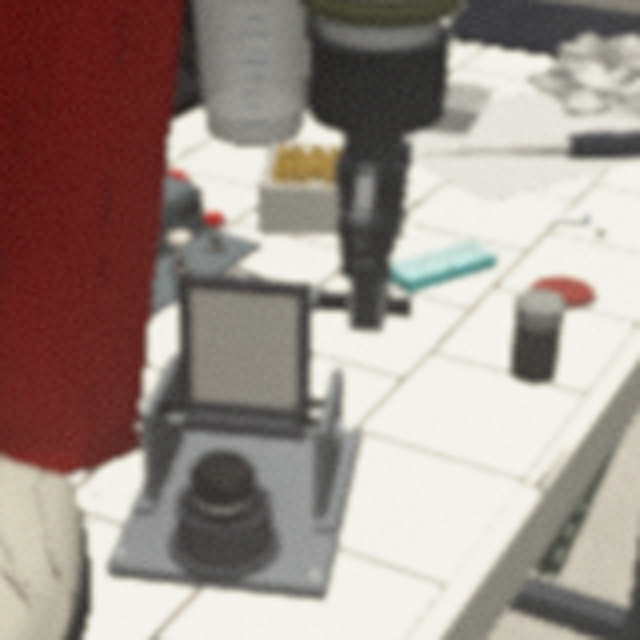

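View pics/jw.png

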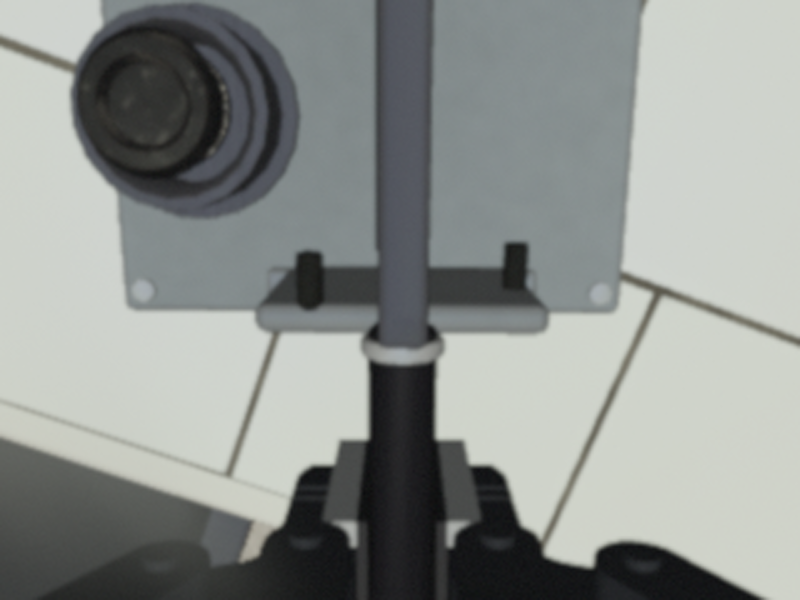

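>>> move_arm:
  commands: [255, 0, 0, 0, 0, 0, 0, 255, 0, 0, 0, 0, 0, 0, 255, 0, 0, 0, 0, 0, 0, 255, 0, 0, 0, 0, 0, 0, 255, 0, 0, 0, 0, 0, 0]

```text
clock: 19.2
eef_pos: [0.4837, -0.2174, 0.1328]
tool_rot: [[0.001, 0.938, 0.347], [-0.002, 0.347, -0.938], [-1.0, -0.0, 0.002]]
ft_force: [-0.1, -3.1, 4.3]
opening: 0.0101
```

>>> move_arm:
  commands: [255, 0, 0, 0, 0, 0, 0, 255, 0, 0, 0, 0, 0, 0, 255, 0, 0, 0, 0, 0, 0, 255, 0, 0, 0, 0, 0, 0, 255, 0, 0, 0, 0, 0, 0]

```text
clock: 19.7
eef_pos: [0.4837, -0.2174, 0.1328]
tool_rot: [[0.001, 0.938, 0.347], [-0.002, 0.347, -0.938], [-1.0, -0.0, 0.002]]
ft_force: [0.3, -3.0, 4.7]
opening: 0.0105
```

```bash
python3 snap.py k wrist side top
python3 - <<'E'
from h import *
crop(cv2.imread('pics/kwrist.png'),160,60,480,300,2.5,'kw.png')
crop(cv2.imread('pics/ktop.png'),220,130,440,240,3.6,'kt.png')
s=read_state();print(s['eef_pos'],abs(s['qvel']).max(),s['ft_force'],s['opening'])
E
```

```text
[ 0.48369339 -0.21740042  0.13279593] [ 9.37926141e-01  3.46834911e-01 -3.13952026e-04] 0.010459963585278387
[ 0.48371043 -0.21741006  0.13283174] 0.0017544630890109969 [ 0.10599497 -4.41449204  5.0592956 ] 0.010693308640260446
```

View pics/kw.png

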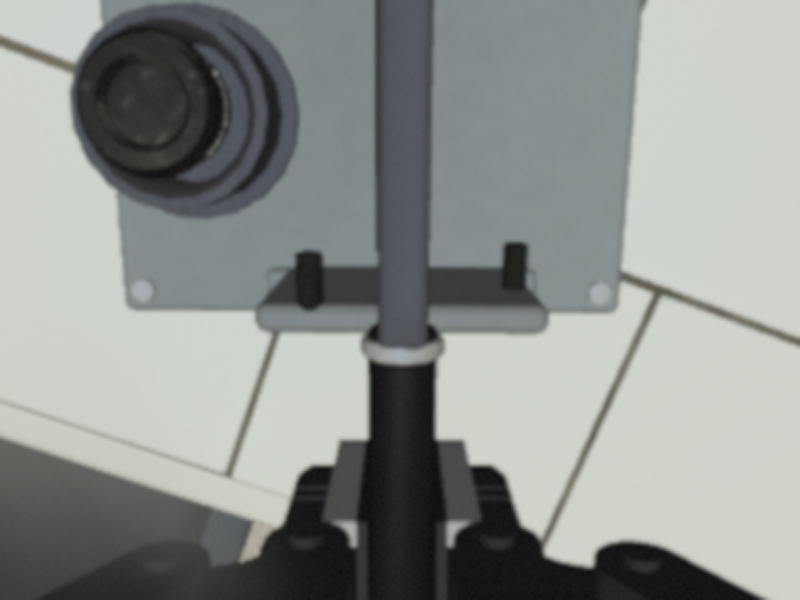

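View pics/kt.png

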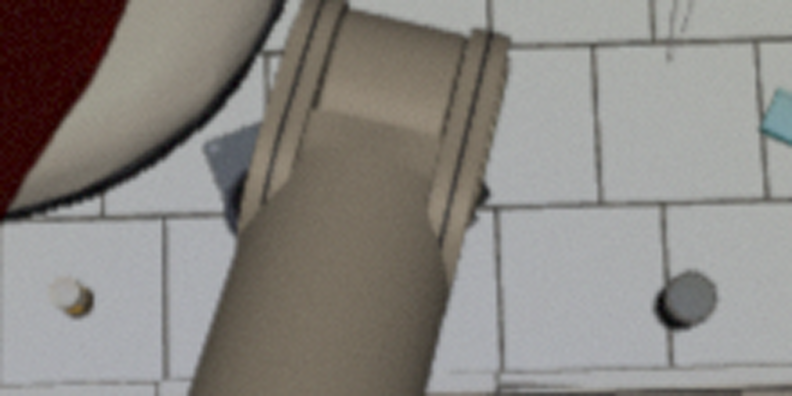

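The flap edge is at columns 378–430 in the crop, where q≈0 predicts 380–430. It is not moving. The eyepiece is in the tube, and the case and vial are where they started, so I am handing in.

```bash
python3 -c "
from cell import *
print(sign_off())"
```

```text
the job is handed in; nothing more can be done
None
```

The eyepiece is in the tube and released, and the flap is standing upright with the handle still gripped. I handed in at about 20 s. `sign_off()` gives no verdict, so this rests on my own last checks.

- **Eyepiece:** I lowered it to about 0.2 mm above home, let go and backed off. Closed fingertips over its axis reached 68.6 mm height without touching it, so it stands less than 1 mm above fully home (68.0 mm). The last wrist picture shows it in the tube and clear of the flap.
- **Flap:** The wrist picture and the handle's travel along its arc (88.1 mm of 87.8 mm) both put it at about 0 rad. The arm held still for over 1 s before hand-in. The squeeze was set to 40 N, and the wrist force was about 6 to 7 N. During the swing the pin slid a few millimetres along the pads, but it stayed gripped.
- **Case and vial:** In the last top picture both are in the same pixel positions as at the start.

**Disagreements:**
- **Stand yaw:** All cameras measured the stand's yaw at about -1.22 rad, outside the stated -1.0 to -0.5. I worked to the measured value, and the grasps and the fit agreed with it.
- **Tube position:** The fixed cameras and the wrist camera differed by about 4.5 mm on the tube. I used the wrist camera, and the eyepiece went in without contact force.

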